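# Unbolt the terminal cover of a machine housing and set it aside

### The job

On the cast machine housing, lift the barrel bolt's handle out of its notch, slide the bolt all the way back, and lay the handle down into the rear notch so that the bolt stays drawn. Then lift the access cover off by its bar handle and set it down gently, flat on the bench with its handle up, midway between the multimeter and the round tin. Do not disturb the meter, the tin or the hand tools.

Things in the scene. Friction and masses are not known exactly. Their poses are not given: they have to be found in the camera images.
- housing: Fixed cast-grey metal housing, 160 (x) x 280 (y) x 80 mm high, deck on top. Origin: centre of its underside. Own frame: cover on the +y half (centre y +68), steel bolt on the -y half. The 16 mm rod lies along y, axis at x -45, 100 mm above the bench; shut, its tip overlaps the cover's edge; it is drawn towards -y. Saddles round it (y -15 to -35 and -130 to -140) reach 120 mm above the bench.
- rear_notch (a point): Where the stem's axis crosses the comb plate when the handle lies in the rear notch, 100 mm above the bench. The upright steel comb plate stands at the deck's edge (housing x -68 to -76 mm, top 108 mm above the bench); front notch at y -55, rear notch at y -115 mm, each 18 mm wide. Its axes are the housing's.
- bolt (a joint): Travel of the bolt along the housing's own -y, in m: 0 = shut, 0.060 = fully drawn (end stop). Only friction holds it, about 3 N; no spring. With the handle down, a notch lets it move only about 3 mm.
- bolt_handle (a joint): Turn of the bolt's handle about the rod, in rad: 0 = lying level in a notch and pointing to the housing's own -x; grows as it is lifted, at most 1.2. From about 0.65 it clears the comb plate and the bolt can slide. It is not sprung and falls back down by its weight when let go.
- bolt_grip (a point): Point to pinch the handle: on the stem's axis, 62 mm from the rod's axis. The stem is a plain round steel bar 12 mm thick, reaching 78 mm from the rod's axis to a 20 mm ball at its end. Handle down, this point is 27 mm outside the housing's side with only the bench, 100 mm lower, beneath it. It moves with the bolt and turns about the housing's y axis.
- cover: Loose grey cast cover, about 0.45 kg: plate 140 (x) x 110 (y) x 6 mm with a lip 112 x 82 x 6 mm below it that sits in the housing's 120 x 90 mm mouth. Origin: centre of the lip's underside (74 mm above the bench when seated); z up. A steel bar handle 12 mm thick, 104 mm long, runs along its x over the centre, on posts at x -40 and +40 mm. Lift straight up 10 mm or more before moving sideways.
- cover_grip (a point): Middle of the cover's bar handle, on the bar's axis, 48 mm above the cover's origin; 36 mm above the plate's top. Its axes are those of the cover.
- meter: Multimeter lying on its back, black case with a green display and a dial, 190 (own x) x 90 (own y) x 40 mm, up to 54 mm at the dial. Origin: centre of its underside. The tin stands off one of its long sides.
- tin: Round steel tin with a lid, 84 mm across, 62 mm high, loose. Origin: centre of its underside. Its centre is 285 to 300 mm from the meter's.
- screwdriver: Loose screwdriver, 200 mm long, lying on the bench to the robot's right of the housing; bystander.
- spanner: Loose steel spanner, 190 mm long, lying on the bench to the robot's right; bystander.
Mind the look-alikes: they are no part of the job. What is shaped like the cover but turquoise is not meant.

How it is judged:
On the way, in this order (a step that is already met when the one before it is completed fails the run):
1. the bolt is fully drawn and its handle lies down in the rear notch, with the cover still seated (value of joint bolt above 0.055 m and value of joint bolt_handle below 0.2 rad and z of cover in the frame of housing below 0.082 m), for 0.2 s.
2. the cover is lifted clear of the housing (height (world z) of cover above 0.095 m), for 0.2 s.
At the end, for the whole second after the job is handed in: Bolt drawn at least 55 mm, handle down (under 0.2 rad) in the rear notch; cover released, still, on its lip on the bench, handle up, touching neither meter nor tin, its centre within 175 mm of both their centres and 50 mm of the meter's short centre line (value of joint bolt above 0.055 m and value of joint bolt_handle below 0.2 rad and height (world z) of cover between -0.005 and 0.005 m and height (world z) of cover_grip above 0.04 m and horizontal distance between cover and meter below 0.175 m and horizontal distance between cover and tin below 0.175 m and x of cover in the frame of meter between -0.05 and 0.05 m and contact force between cover and meter below 0.1 N and contact force between cover and tin below 0.1 N and linear speed of cover below 0.02 m/s).
It fails at once if the multimeter, the tin, the screwdriver or the spanner is moved by more than 15 mm (distance of any of meter, tin, screwdriver, spanner from where it was at the start of the episode above 0.015 m).
It fails at once if the cover is dropped or slammed down: it moves faster than 0.5 m/s within 60 mm of the bench (height (world z) of cover below 0.06 m and linear speed of cover above 0.5 m/s).
It also fails if it takes over 64 s, if anything falls off the work surface, if the arm or the gripper's body presses on something with over 40 N, if the wrist force passes 120 N, or if a joint passes its speed limit or range.

### The arm

A 6-joint arm with a two-finger parallel gripper is mounted at the origin on the work surface. World frame = base frame: x ahead of the robot, y to its left, z up, the work surface at z = 0. Lengths are in m, angles in rad, forces in N, time in s.
With the tool pointing down it reaches from about 0.35 to 0.725 m from the base axis. Payload 4.3 kg.
Tool frame: the origin (TCP) lies at the very end of the fingers, on their centre line; the grasp point (between the pads) lies 19 mm behind it; z points along the fingers, y is the line along which they close (so a half turn about z gives the same grasp; the last joint's range is limited). The gripper opens to 85 mm and grips with 20 to 120 N. Pads are 22 mm wide; open, the fingers measure 114 mm over their backs; the gripper's body (76 mm by 85 mm) begins 54 mm behind the grasp point. The pads swing forward as they close: fully open they stand 13 mm farther back than shut.
Start: joints at [-1.321, 0.377, 0.081, 1.274, 0, 1.46], TCP at [0.202, -0.538, 0.231] pointing down, gripper open.
Joint ranges: [-2.72, 2.72], [-0.84, 1.66], [-1.02, 1.22], [-1.77, 2.12], [-1.37, 1.28], [-3.14, 3.14]. Speed limits (rad/s): [2.57, 2.57, 3.14, 3.14, 3.14, 3.14].

### API

Orientations are given as a rotation vector (axis times angle).
In Python, from workcell import bot, cams, outline_of gives the robot as it stands.
- The arm moves only by the tool move_arm, never from a script. Its argument "moves" is a list of rows, each a list of 4 numbers: the shift along the tool's x, y, z in mm, then the turn about the tool's z in rad. A call has 1 to 5 rows; each row is the pose to reach, as a shift and turn from the pose commanded when the call began, along the tool's axes at that moment; what a row does not reach only later rows make up. A row lasts 1/8 s, in which the tool goes at most 62.5 mm and 10.7 degrees, less where a joint would pass 70% of its speed; a pose out of reach is approached as far as the arm can. A call with a gripper value outside its range is refused whole. "jaw" is the finger opening in mm, from 0 to 85.4, set as the call begins (left out, the last holds). The fingers move at their own pace and stop on an object; "newtons" is the grip in N (left out, the last holds). Time passes only in rows, so rows that repeat a pose let the fingers close. It gives the time, the measured TCP pose, the force, the opening and the grip force at its end, in the units of the state.
- bot.get_obs(): the state, without advancing time (a new reading comes with each control period).
- cams.read_camera(name): name is "scene" or "top" or "wrist"; returns (picture, depth): 420x560x3 uint8, red, green, blue; 420x560 float32, m along the optical axis (not along the pixel's ray), 0 where there is no reading.
- cams.camera_info(name): a dict with "intrinsics" (3x3 intrinsics, pixels), "origin" and "attitude" of the camera in the world; the wrist camera has in their place "T_tool_cam" (4x4, takes a point from camera to tool coordinates, whose origin is the TCP and whose axes are the flange's). Camera axes: x right, y down, z forward; pixel columns grow to the right and rows downward; lengths in m; the calibration is good to about 2 mm. A picture is of the moment at which its call begins: read the wrist's pose just before it. camera_info takes no time and is no camera call.
- bot.close_job(): hands the job in; it is judged then, once.
Trained networks look in the newest picture that a camera, given by its name, has taken for a name from the list of things; names that differ only in an ending like _2 or _b are one class to them, and where a whole thing is asked for, a point or a joint stands for the part that bears it (a point fixed in the world has none). Each returns a list of dicts, best first, with "confidence" (0 to 1); they miss things now and then, are a little off and sometimes report something else, mostly with a low value. They report only what shows in the picture. A call takes as long as a camera call. They do not tell look-alikes from the thing itself.
- outline_of(thing, camera): "mask" (420x560 bool, what is visible of it) and "location" ([column, row] in pixels, amid what is visible of it).
The state is a dict: "time_s": time; "joint_positions": joint angles; "joint_velocities": joint speeds; "joint_efforts": joint torques, N m; "eef_pos": TCP position; "ee_rot": TCP orientation; "force": force on the tool from outside, world axes, zero at the start; "wrist_torque": the same for the moment, N m; "opening": finger opening in m; "grip_force": force on a finger pad.
Only numpy, scipy, OpenCV 4.12 (cv2) and the standard library are available. Lean on these libraries where they do the work, as an engineer would, in place of code of your own. Each camera call takes 0.05 s, during which the arm holds its last target. There are 200 camera calls.

## Working session

There is one attempt and no reset: what is moved stays moved. The work goes in short steps, Python scripts to look and compute and a tool call to move; the robot and the scene stay as the last step left them, time stands still between calls to the robot, and variables do not carry over. Pictures are saved under pics/ and viewed, at most 10 in all, crops included, and the job is handed in when it is done.

Besides the shell and the picture viewer there is one more tool, called after ">>>" as name(argument=value, ...) on one line, values as JSON. move_arm: Moves the arm, as the interface text tells. Its arguments: {"type":"object","properties":{"moves":{"type":"array","items":{"type":"array","items":{"type":"number"}}},"jaw":{"type":"number"},"newtons":{"type":"number"}},"required":["moves"]}

```bash
mkdir -p pics
cat > h.py <<'E'
import numpy as np, cv2
from scipy.spatial.transform import Rotation as R
from workcell import bot,cams,outline_of
def pose(name,o=None):
    i=cams.camera_info(name)
    K=np.array(i["intrinsics"])
    if "T_tool_cam" in i:
        o=o or bot.get_obs()
        T=np.eye(4);T[:3,:3]=R.from_rotvec(o["ee_rot"]).as_matrix();T[:3,3]=o["eef_pos"]
        return K,T@np.array(i["T_tool_cam"])
    T=np.eye(4);a=np.array(i["attitude"])
    T[:3,:3]=a if a.shape==(3,3) else R.from_rotvec(a).as_matrix();T[:3,3]=i["origin"]
    return K,T
def cloud(d,K,T):
    v,u=np.mgrid[:d.shape[0],:d.shape[1]]
    P=np.stack([(u-K[0,2])/K[0,0]*d,(v-K[1,2])/K[1,1]*d,d],-1)@T[:3,:3].T+T[:3,3]
    P[d<=0]=np.nan
    return P
E
python3 - <<'E'
from h import *
for n in("top","scene"):
    i=cams.camera_info(n);print(n,i)
    p,d=cams.read_camera(n);cv2.imwrite(f"pics/{n}0.png",p[:,:,::-1]);np.savez(f"{n}0.npz",p=p,d=d)
    K,T=pose(n);P=cloud(d,K,T)
    for t in("housing","bolt_handle","cover","meter","tin","screwdriver","spanner"):
        for r in outline_of(t,n)[:3]:
            m=r["mask"];q=P[m];q=q[~np.isnan(q[:,0])]
            print(n,t,round(r["confidence"],2),np.round(r["location"]),m.sum(),np.round(np.median(q,0),3) if len(q) else None)
print(bot.get_obs())
E
```

```text
top {'intrinsics': array([[524.39009573,   0.        , 276.3392118 ],
       [  0.        , 524.39009573, 202.35711245],
       [  0.        ,   0.        ,   1.        ]]), 'origin': array([ 0.40432412, -0.05991289,  1.37077623]), 'attitude': array([-2.15472556,  2.14175914, -0.12256125])}
top housing 0.69 [349. 203.] 5366 [ 0.572 -0.224  0.08 ]
top bolt_handle 0.55 [346. 235.] 236 [ 0.495 -0.213  0.104]
top cover 0.88 [353. 110.] 2111 [ 0.822 -0.233  0.012]
top cover 0.83 [253. 284.] 2341 [0.369 0.016 0.012]
top cover 0.75 [307. 183.] 2485 [ 0.617 -0.116  0.086]
top meter 0.68 [448. 210.] 387 [ 0.555 -0.485  0.022]
top meter 0.64 [135. 269.] 2802 [0.407 0.313 0.041]
top tin 0.83 [155. 153.] 989 [0.698 0.27  0.061]
top screwdriver 0.75 [448. 205.] 406 [ 0.569 -0.486  0.021]
top screwdriver 0.73 [305. 185.] 2456 [ 0.617 -0.117  0.086]
top spanner 0.66 [442. 290.] 550 [ 0.357 -0.464  0.006]
scene {'intrinsics': array([[486.58819746,   0.        , 271.24828983],
       [  0.        , 486.58819746, 205.93620456],
       [  0.        ,   0.        ,   1.        ]]), 'origin': array([1.60
[... 615 characters left out ...]
time_s': 0.8, 'joint_positions': array([-1.32133853e+00,  3.77239781e-01,  8.10589768e-02,  1.27440487e+00,
       -5.94590304e-05,  1.46051608e+00]), 'joint_velocities': array([-0.00088498,  0.00055822,  0.00093745, -0.00025978, -0.00136504,
       -0.00017182]), 'joint_efforts': array([ 7.58256647e-04, -4.63460505e+01,  2.70141506e+01, -2.39384999e-04,
       -2.06907866e-04,  2.23733245e-06]), 'eef_pos': array([ 0.20243118, -0.53825523,  0.23138668]), 'ee_rot': array([ 3.09069893e+00,  5.61994814e-01, -7.01588246e-05]), 'force': array([ 0.0349662 , -0.71739717, -0.24824521]), 'wrist_torque': array([-0.01508697,  0.03014999, -0.02910355]), 'grip_force': 0.0, 'opening': 0.08547360772520687}
```

```bash
python3 -c "
import cv2,numpy as np
a=cv2.imread('pics/top0.png');cv2.imwrite('pics/top0b.png',cv2.resize(a[60:340,100:480],None,fx=2.1,fy=2.1,interpolation=3))"
```

```text
(no output)
```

View pics/top0b.png

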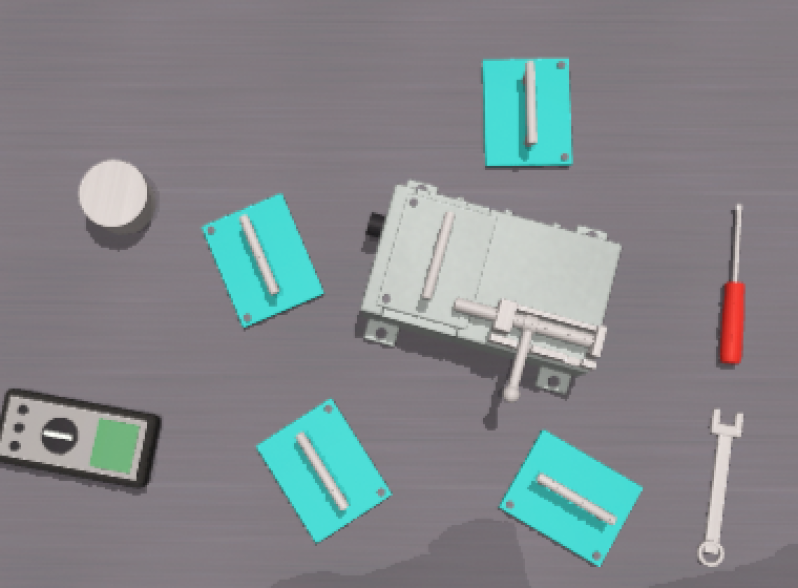

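View pics/scene0.png

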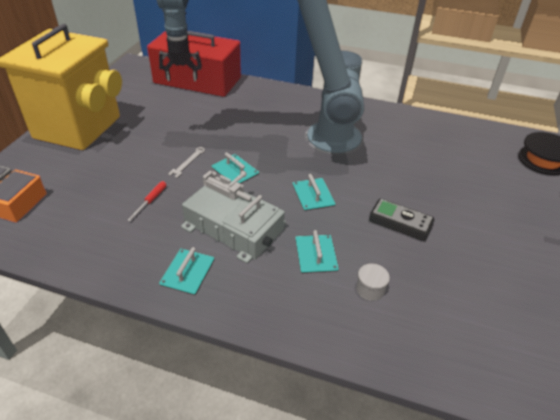

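The real cover is the grey one on the housing, at top (307,183). The look-alikes are the turquoise plates on the bench at top ≈ (352,112), (225,184), (254,284) and (371,297). Next I fit the housing, stem and bar poses and confirm them in an enlarged crop.

```bash
cat > fit.py <<'E'
from h import *
z=np.load("top0.npz");p,d=z["p"],z["d"];K,T=pose("top");P=cloud(d,K,T)
def rect(m):
    (c,s,a)=cv2.minAreaRect((P[m][:,:2]*1000).astype(np.float32));return np.round(c,1),np.round(s,1),round(a,2)
def big(m):
    n,l,s,c=cv2.connectedComponentsWithStats(m.astype(np.uint8));k=1+np.argmax(s[1:,4]);return l==k
Z=P[:,:,2];X=P[:,:,0];Y=P[:,:,1]
reg=(X>.42)&(X<.75)&(Y>-.4)&(Y<0)
hm=big(reg&(Z>.065)&(Z<.095));print("deck",rect(hm))
def line(m,n):
    q=P[m];c=q.mean(0);_,s,v=np.linalg.svd(q[:,:2]-c[:2]);t=(q[:,:2]-c[:2])@v[0]
    print(n,m.sum(),np.round(c*1000,1),"ang",np.degrees(np.arctan2(v[0][1],v[0][0])).round(2),"ends",np.round(c[:2]*1000+np.outer([t.min(),t.max()],v[0])*1000,1).tolist(),"zmax",np.nanmax(q[:,2]).round(4))
bar=big(reg&(Z>.112)&(Y>-.17));line(bar,"bar")
for t in("bolt_handle",):
    for r in outline_of(t,"top")[:1]:
        m=r["mask"]&(Z>.09);line(m,"stem")
r=reg&(Z>.1)&(X<.53)&(Y>-.26)&(Y<-.17);line(big(r),"stem2")
for t in("tin","meter"):
    for r in outline_of(t,"top")[:2]:
        if r["location"][0]<300: print(t,rect(r["mask"]&(Z>.03)&(Z<.07)))
cv2.imwrite("pics/crop1.png",cv2.resize(p[140:260,270:410,::-1],None,fx=5,fy=5,interpolation=3))
E
python3 fit.py
```

```text
deck (array([ 600.9, -183.9]), array([280.4, 165.2]), 74.69)
bar 214 [ 616.3 -118.   126.1] ang 164.67 ends [[667.1, -132.0], [567.0, -104.5]] zmax 0.1343
stem 224 [ 497.4 -212.4  104.9] ang 165.25 ends [[547.8, -225.6], [450.6, -200.1]] zmax 0.1194
stem2 165 [ 487.6 -210.   105. ] ang 164.0 ends [[530.0, -222.1], [450.8, -199.4]] zmax 0.1141
tin (array([701.5, 274.7]), array([83.4, 81.3]), 45.37)
meter (array([406.6, 317.3]), array([191.6,  89.9]), 79.91)
```

View pics/crop1.png

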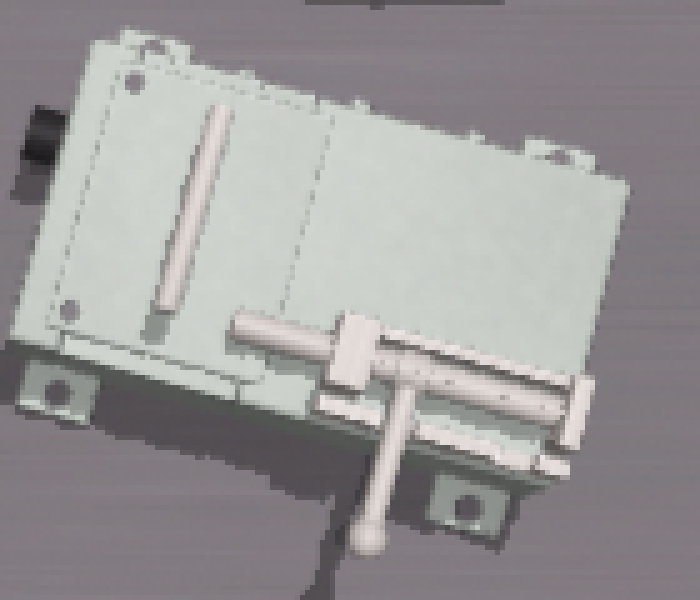

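>>> move_arm(moves=[[50,-27,0,-0.18],[100,-54,0,-0.36],[150,-81,0,-0.54],[200,-108,0,-0.72],[250,-135,0,-0.9]], jaw=50)

```text
time_s: 1.58
eef_pos: [0.39, -0.3225, 0.2315]
ee_rot: [2.533, 1.857, 0.0]
force: [1.6, -0.3, -0.5]
opening: 0.0496
grip_force: 0.0
```

```bash
cat > goto.py <<'E'
import sys
from h import *
# target TCP xyz (mm) and tool-x yaw (deg) -> shift in tool axes, turn
x,y,z,yaw=map(float,sys.argv[1:5]);o=bot.get_obs();M=R.from_rotvec(o["ee_rot"]).as_matrix()
D=M.T@(np.array([x,y,z])-o["eef_pos"]*1000);c=np.arctan2(M[1,0],M[0,0]);t=-(np.radians(yaw)-c)
print(o["time_s"],np.round(o["eef_pos"]*1000,1),"yaw",np.degrees(c).round(1),"tilt",np.round(M[:,2],3),"shift",D.round(1),"turn",round((t+np.pi)%(2*np.pi)-np.pi,3),"F",np.round(o["force"],1),"op",round(o["opening"]*1000,1),"q6",o["joint_positions"][5].round(2))
E
python3 goto.py 488 -211 200 164.9
```

```text
1.575 [ 390.  -322.5  231.5] yaw 72.5 tilt [ 0.001 -0.001 -1.   ] shift [135.8  59.9  31.5] turn -1.613 F [ 1.6 -0.3 -0.5] op 49.6 q6 1.06
```

>>> move_arm(moves=[[40,18,0,-0.18],[80,36,0,-0.36],[120,54,10,-0.54],[136,60,20,-0.72],[136,60,30,-0.9]])

```text
time_s: 2.2
eef_pos: [0.4886, -0.2114, 0.201]
ee_rot: [1.469, 2.777, 0.0]
force: [-0.6, -0.9, 0.8]
opening: 0.0499
grip_force: 0.0
```

>>> move_arm(moves=[[0,0,0,-0.18],[0,0,0,-0.36],[0,0,0,-0.54],[0,0,0,-0.71],[0,0,0,-0.71]])

```text
time_s: 2.82
eef_pos: [0.4877, -0.2127, 0.2014]
ee_rot: [0.429, 3.112, -0.0]
force: [0.1, 1.0, -0.4]
opening: 0.0502
grip_force: 0.0
```

```bash
python3 goto.py 488 -211 81 164.9
python3 - <<'E'
from h import *
o=bot.get_obs();p,d=cams.read_camera("wrist");K,T=pose("wrist",o);P=cloud(d,K,T)
cv2.imwrite("pics/w1.png",p[:,:,::-1])
m=(P[...,2]>.09)&(P[...,2]<.125)&(P[...,0]<.52)&(P[...,0]>.43)&(P[...,1]>-.27)&(P[...,1]<-.16)
q=P[m];print(m.sum(),q.mean(0),q.max(0),q.min(0))
h=np.array([[.9655,.2605],[-.2605,.9655]])  # rows: world->housing needs transpose
H=(q[:,:2]-[.600,-.184])@np.array([[.9655,.2605],[-.2605,.9655]])
for a in np.arange(-.14,-.06,.01):
    s=(H[:,0]>a)&(H[:,0]<a+.01)
    if s.sum()>5: print(a.round(3),s.sum(),np.median(H[s,1]).round(4),np.ptp(H[s,1]).round(4),q[s,2].max().round(4))
E
```

```text
2.825 [ 487.7 -212.7  201.4] yaw 164.3 tilt [ 0. -0. -1.] shift [  0.2   1.8 120.4] turn -0.01 F [ 0.1  1.  -0.4] op 50.2 q6 -0.26
2864 [ 0.49446107 -0.22141668  0.10432752] [ 0.51998861 -0.18615563  0.11147126] [ 0.45034126 -0.26993059  0.09003611]
-0.14 313 -0.0561 0.0189 0.1115
-0.13 246 -0.0562 0.0197 0.1109
-0.12 189 -0.0562 0.0108 0.1077
-0.11 186 -0.0563 0.011 0.1077
-0.1 182 -0.0564 0.0111 0.1074
-0.09 175 -0.0564 0.0112 0.1074
-0.08 1462 -0.0715 0.0867 0.1102
-0.07 111 -0.0763 0.056 0.1099
```

View pics/w1.png

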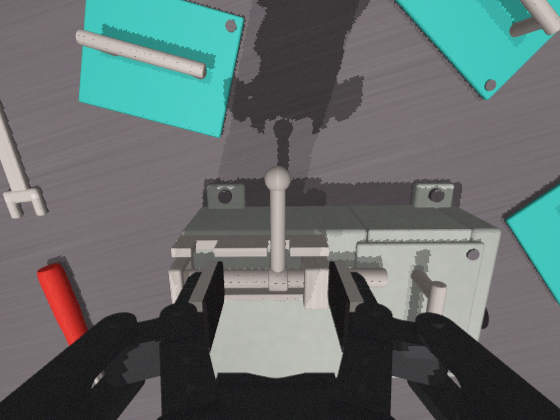

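The stem is centred between the fingers (ball at (278,178)), straight along the tool x axis, and its free length matches. I'll shift 6 mm out, descend and pinch.

>>> move_arm(moves=[[6,1,40,-0.01],[6,1,80,-0.01],[6,1,110,-0.01],[6,1,120,-0.01],[6,1,120,-0.01]])

```text
time_s: 3.5
eef_pos: [0.482, -0.2101, 0.0813]
ee_rot: [-0.412, -3.114, -0.0]
force: [-0.6, 0.7, 0.9]
opening: 0.0501
grip_force: 0.0
```

>>> move_arm(moves=[[0,0,0,0],[0,0,0,0],[0,0,0,0],[0,0,0,0]], jaw=5, newtons=30)

```text
time_s: 4.0
eef_pos: [0.4832, -0.2107, 0.0825]
ee_rot: [0.41, 3.112, -0.001]
force: [-0.3, 0.0, 6.4]
opening: 0.0112
grip_force: 31.4
```

>>> move_arm(moves=[[-1,0,-10.5,0],[-3.6,0,-20.7,0],[-8,0,-30.3,0],[-14,0,-39,0],[-21,0,-46.6,0]])

```text
time_s: 4.62
eef_pos: [0.5009, -0.2152, 0.1276]
ee_rot: [-0.41, -3.111, -0.001]
force: [-2.1, -2.1, -8.0]
opening: 0.0106
grip_force: 30.7
```

>>> move_arm(moves=[[0,0,0,0],[0,-6,0,0],[0,-12,0,0]])

```text
time_s: 5.0
eef_pos: [0.4991, -0.2256, 0.1282]
ee_rot: [-0.409, -3.115, -0.005]
force: [-3.7, 4.8, 0.3]
opening: 0.0111
grip_force: 31.1
```

>>> move_arm(moves=[[0,-12,0,0],[0,-25,0,0],[0,-38,0,0],[0,-48,0,0],[0,-49,0,0]])

```text
time_s: 5.62
eef_pos: [0.4862, -0.2728, 0.1282]
ee_rot: [-0.41, -3.114, -0.007]
force: [-3.9, 6.8, 2.2]
opening: 0.011
grip_force: 31.3
```

```bash
cat > stem.py <<'E'
from h import *
p,d=cams.read_camera("top");K,T=pose("top");P=cloud(d,K,T)
H=(P[...,:2]-[.600,-.184])@np.array([[.9655,.2605],[-.2605,.9655]]).T if 0 else (P[...,:2]-[.600,-.184])@np.array([[.9655,.2605],[-.2605,.9655]])
x,y=H[...,0],H[...,1];z=P[...,2]
m=(abs(x+.045)<.006)&(y>-.01)&(y<.06)&(z>.095)&(z<.115)
print("rod tip y",y[m].max() if m.any() else None)
m=(x<-.09)&(x>-.14)&(y>-.16)&(y<-.03)&(z>.085)&(z<.125);print("stem/ball",m.sum(),np.median(y[m]),np.median(z[m]))
cv2.imwrite("pics/st.png",cv2.resize(p[130:270,260:420,::-1],None,fx=4,fy=4,interpolation=3))
E
python3 stem.py; python3 goto.py 488 -211 81 164.9
```

```text
rod tip y None
stem/ball 0 nan nan
5.675 [ 486.2 -272.8  128.2] yaw 165.0 tilt [ 0.     0.004 -1.   ] shift [14.2 60.  47.4] turn 0.002 F [-4.6  4.5  0.9] op 10.9 q6 -0.37
  return _methods._mean(a, axis=axis, dtype=dtype,
  ret = ret.dtype.type(ret / rcount)
```

>>> move_arm(moves=[[7,0,7.6,0],[13,0,16.3,0],[17.4,0,26,0],[20,0,36,0],[21,0,46,0]])

```text
time_s: 6.3
eef_pos: [0.469, -0.2682, 0.0835]
ee_rot: [0.407, 3.109, 0.004]
force: [-4.0, 8.4, 35.4]
opening: 0.011
grip_force: 34.4
```

>>> move_arm(moves=[[0,0,0,0],[0,0,0,0],[0,0,0,0]], jaw=45)

```text
time_s: 6.68
eef_pos: [0.467, -0.2695, 0.0823]
ee_rot: [0.41, 3.113, -0.001]
force: [0.1, -0.2, -0.1]
opening: 0.0448
grip_force: 0.0
```

>>> move_arm(moves=[[0,0,-40,0],[0,0,-90,0],[0,0,-130,0],[0,60,-130,0],[0,110,-130,0]])

```text
time_s: 7.3
eef_pos: [0.4958, -0.1622, 0.2129]
ee_rot: [0.412, 3.112, -0.001]
force: [0.5, -0.5, 0.7]
opening: 0.0449
grip_force: 0.0
```

```bash
python3 goto.py 616.7 -118.1 200 164.7; python3 stem.py
```

```text
7.3 [ 495.8 -162.2  212.9] yaw 164.9 tilt [ 0.003 -0.001 -1.   ] shift [-105.2   74.    13.2] turn 0.004 F [ 0.5 -0.5  0.7] op 44.9 q6 -0.17
rod tip y None
stem/ball 0 nan nan
  return _methods._mean(a, axis=axis, dtype=dtype,
  ret = ret.dtype.type(ret / rcount)
```

>>> move_arm(moves=[[-50,37,0,0],[-105,74,0,0],[-105,74,0,0],[-105,74,0,0]])

```text
time_s: 7.85
eef_pos: [0.6152, -0.1186, 0.2114]
ee_rot: [-0.409, -3.114, 0.0]
force: [-0.9, -0.6, 1.3]
opening: 0.0449
grip_force: 0.0
```

```bash
python3 - <<'E'
from h import *
Rm=np.array([[.9655,.2605],[-.2605,.9655]])
o=bot.get_obs()
for n in("wrist","scene","top"):
    p,d=cams.read_camera(n);K,T=pose(n,o);P=cloud(d,K,T)
    x,y=np.moveaxis((P[...,:2]-[.600,-.184])@np.array([[.9655,-.2605],[.2605,.9655]]).T.T if 0 else (P[...,:2]-[.600,-.184])@np.array([[.9655,.2605],[-.2605,.9655]]),-1,0);z=P[...,2]
    m=(x<-.09)&(x>-.145)&(y>-.16)&(y<-.03)&(z>.085)&(z<.2)
    print(n,m.sum(),"stem y,z",np.round([np.median(y[m]),np.median(z[m])],4) if m.any() else "")
    m=(abs(x)<.045)&(abs(y-.068)<.03)&(z>.113)&(z<.135)
    if m.any(): q=P[m];print("bar",m.sum(),np.round([np.median(y[m])*1e3,*(q.mean(0)*1e3)],1))
    cv2.imwrite(f"pics/{n}2.png",p[:,:,::-1])
E
python3 goto.py 616.7 -118.1 103 164.7
```

```text
wrist 1754 stem y,z [-0.1121  0.1053]
bar 1837 [  66.3  615.1 -119.2  126.9]
scene 50 stem y,z [-0.1122  0.1022]
bar 102 [  70.7  621.3 -117.4  123.8]
top 120 stem y,z [-0.1136  0.1045]
8.0 [ 614.3 -119.2  212.5] yaw 164.9 tilt [-0. -0. -1.] shift [ -2.1   1.8 109.5] turn 0.004 F [-0.5  0.1 -0.2] op 45.2 q6 -0.03
```

View pics/wrist2.png

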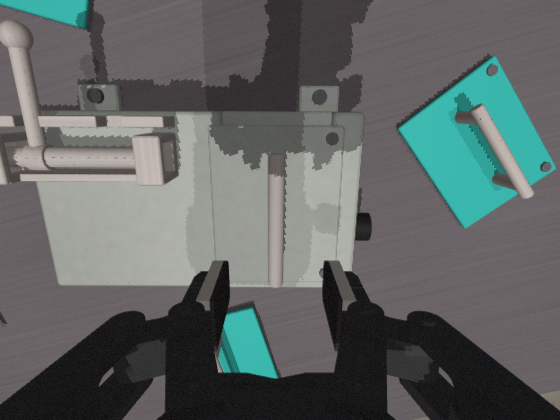

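The picture shows the handle down in the rear notch (stem ≈ (30,100)), the rod tip drawn back into the front saddle, and the grey cover's bar centred at (277,220). I'll descend onto the bar.

>>> move_arm(moves=[[-2,1,40,0],[-2,1,80,0],[-2,1,100,0],[-2,1,109,0],[-2,1,109,0]])

```text
time_s: 8.62
eef_pos: [0.617, -0.1185, 0.1033]
ee_rot: [-0.411, -3.114, 0.0]
force: [0.4, 0.7, 1.2]
opening: 0.0451
grip_force: 0.0
```

>>> move_arm(moves=[[0,0,0,0],[0,0,0,0],[0,0,0,0],[0,0,0,0],[0,0,0,0]], jaw=5, newtons=60)

```text
time_s: 9.25
eef_pos: [0.6184, -0.1187, 0.1044]
ee_rot: [0.41, 3.112, -0.002]
force: [-1.4, -2.2, 5.6]
opening: 0.0099
grip_force: 58.5
```

>>> move_arm(moves=[[0,0,-5,0],[0,0,-12,0],[0,0,-20,0],[0,0,-30,0],[0,0,-40,0]])

```text
time_s: 9.88
eef_pos: [0.6177, -0.1181, 0.1437]
ee_rot: [0.41, 3.114, -0.0]
force: [-0.1, -0.4, -4.6]
opening: 0.0096
grip_force: 58.4
```

>>> move_arm(moves=[[0,0,-30,0],[0,0,-70,0],[15,34,-80,0],[30,68,-80,0],[48,108,-80,-0.03]])

```text
time_s: 10.5
eef_pos: [0.5994, -0.0007, 0.2239]
ee_rot: [0.364, 3.119, -0.0]
force: [0.5, 0.3, -4.9]
opening: 0.0103
grip_force: 58.7
```

>>> move_arm(moves=[[18,40,0,-0.01],[36,80,0,-0.02],[54,122,0,-0.03],[72,162,0,-0.04],[88,198,0,-0.05]])

```text
time_s: 11.12
eef_pos: [0.5586, 0.2132, 0.2236]
ee_rot: [0.284, 3.128, 0.0]
force: [-0.1, 0.2, -5.4]
opening: 0.0098
grip_force: 58.7
```

```bash
python3 goto.py 554 296 120 170; python3 stem.py
```

```text
11.125 [558.6 213.2 223.6] yaw 169.6 tilt [ 0.001  0.    -1.   ] shift [ 19.5  80.5 103.6] turn -0.006 F [-0.1  0.2 -5.4] op 9.8 q6 0.44
rod tip y None
stem/ball 119 -0.11329309735159969 0.10536252239669186
```

>>> move_arm(moves=[[10,40,0,0],[19,78,0,0],[19,79,40,0],[19,79,80,0],[19,79,104,0]])

```text
time_s: 11.8
eef_pos: [0.5534, 0.2923, 0.1169]
ee_rot: [-0.284, -3.126, 0.002]
force: [0.2, -0.5, -4.8]
opening: 0.0101
grip_force: 59.0
```

```bash
python3 goto.py 554 296 31 170
python3 - <<'E'
from h import *
p,d=cams.read_camera("scene");cv2.imwrite("pics/s3.png",p[180:360,260:500,::-1].repeat(3,0).repeat(3,1))
E
```

```text
11.8 [553.4 292.3 116.9] yaw 169.6 tilt [-0.003 -0.001 -1.   ] shift [-0.1  3.9 85.9] turn -0.007 F [ 0.2 -0.5 -4.8] op 10.1 q6 0.57
```

View pics/s3.png

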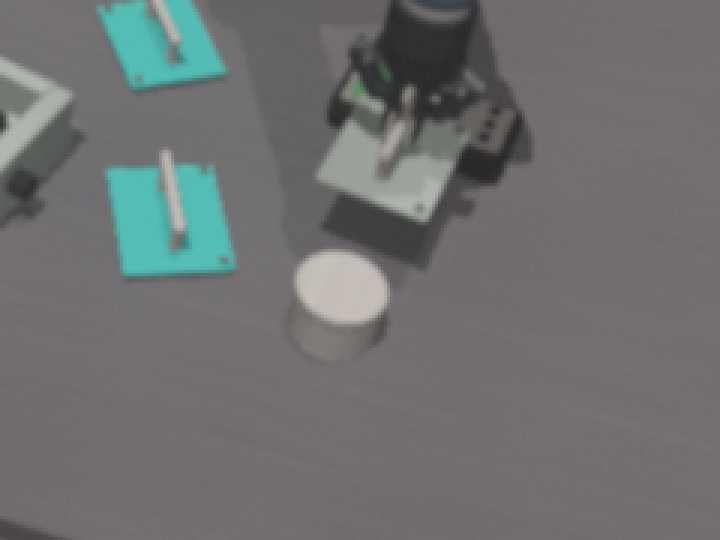

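The cover is level and clear of both meter and tin. I'll lower it slowly.

>>> move_arm(moves=[[0,3,25,0],[0,3,45,0],[0,3,60,0],[0,3,70,0],[0,3,77,0]])

```text
time_s: 12.48
eef_pos: [0.5555, 0.2957, 0.0419]
ee_rot: [0.285, 3.128, 0.0]
force: [-0.3, 0.5, -5.2]
opening: 0.01
grip_force: 59.1
```

>>> move_arm(moves=[[0,0,2,0],[0,0,4,0],[0,0,6,0],[0,0,8,0],[0,0,9,0]])

```text
time_s: 13.1
eef_pos: [0.5551, 0.2957, 0.0328]
ee_rot: [-0.285, -3.129, 0.0]
force: [-0.1, -0.1, -5.7]
opening: 0.0102
grip_force: 59.1
```

>>> move_arm(moves=[[0,0,1,0],[0,0,2,0],[0,0,2.5,0],[0,0,2.5,0]])

```text
time_s: 13.6
eef_pos: [0.5551, 0.2958, 0.0305]
ee_rot: [0.285, 3.129, 0.0]
force: [0.5, 0.9, -4.3]
opening: 0.0098
grip_force: 59.4
```

>>> move_arm(moves=[[0,0,0.7,0],[0,0,1.4,0],[0,0,1.4,0]])

```text
time_s: 13.98
eef_pos: [0.5552, 0.2958, 0.0305]
ee_rot: [0.285, 3.128, 0.001]
force: [-4.7, -0.9, 6.1]
opening: 0.01
grip_force: 60.4
```

Contact has been made (force is now up). I'll release and retreat.

>>> move_arm(moves=[[0,0,0,0],[0,0,0,0],[0,0,0,0],[0,0,0,0]], jaw=45)

```text
time_s: 14.48
eef_pos: [0.5554, 0.2957, 0.0289]
ee_rot: [0.285, 3.128, 0.0]
force: [0.4, -0.3, 0.6]
opening: 0.0453
grip_force: 0.0
```

>>> move_arm(moves=[[0,0,-20,0],[0,0,-60,0],[0,0,-110,0],[0,0,-160,0],[0,0,-170,0]])

```text
time_s: 15.1
eef_pos: [0.5575, 0.2966, 0.2035]
ee_rot: [0.285, 3.122, 0.005]
force: [1.2, -0.6, -0.3]
opening: 0.0455
grip_force: 0.0
```

>>> move_arm(moves=[[0,-50,0,0],[0,-100,0,0],[0,-150,0,0],[0,-200,0,0],[0,-200,0,0]])

```text
time_s: 15.72
eef_pos: [0.5178, 0.0962, 0.1981]
ee_rot: [-0.292, -3.126, 0.002]
force: [1.0, 1.0, -0.4]
opening: 0.0451
grip_force: 0.0
```

```bash
python3 stem.py
python3 - <<'E'
from h import *
p,d=cams.read_camera("top");K,T=pose("top");P=cloud(d,K,T)
cv2.imwrite("pics/t4.png",cv2.resize(p[90:340,80:480,::-1],None,fx=2,fy=2))
for t in("cover","tin","meter"):
    for r in outline_of(t,"top")[:5]:
        m=r["mask"];c=np.nanmedian(P[m],0)
        if c[1]>.2:print(t,r["location"],cv2.minAreaRect((P[m&(P[...,2]>.008)][:,:2]*1000).astype(np.float32)),c)
print(bot.get_obs()["time_s"],bot.get_obs()["force"])
E
```

```text
rod tip y None
stem/ball 120 -0.11308347585573464 0.10452927161148862
tin [154.4, 147.8] ((658.2166137695312, 209.15975952148438), (243.19198608398438, 71.96737670898438), 52.4505500793457) [0.71253919 0.27229042 0.06154755]
meter [116.1, 264.2] ((414.8690490722656, 361.81854248046875), (97.56204223632812, 89.41000366210938), 79.53455352783203) [0.41414535 0.36292619 0.04192642]
15.975 [-0.68167885  0.22644262  0.24096244]
```

View pics/t4.png

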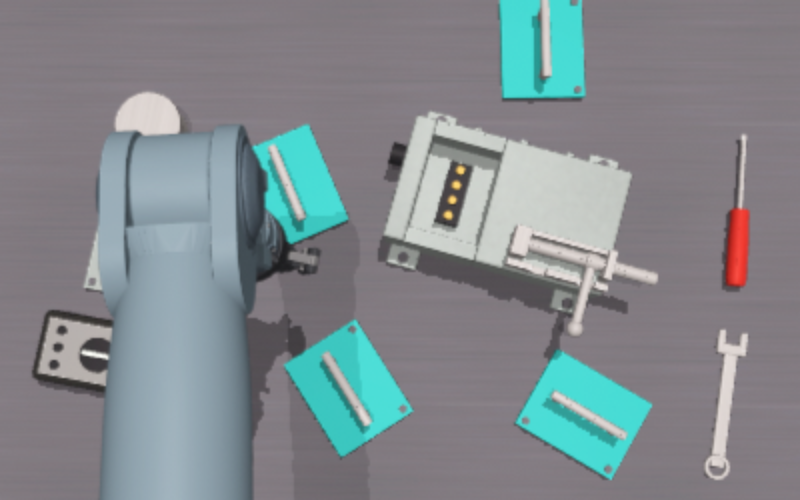

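The bolt is drawn with its handle in the rear notch (ball at (575,328)). The arm hides the cover, so I'll move it aside to check.

>>> move_arm(moves=[[0,-50,0,0],[0,-100,0,0],[0,-150,0,0],[0,-200,0,0],[0,-200,0,0]])

```text
time_s: 16.6
eef_pos: [0.4831, -0.0996, 0.1989]
ee_rot: [0.29, 3.128, -0.001]
force: [0.4, 0.9, 0.2]
opening: 0.0449
grip_force: 0.0
```

Run:
```python
from h import *
p,d=cams.read_camera("top");K,T=pose("top");P=cloud(d,K,T)
cv2.imwrite("pics/t5.png",cv2.resize(p[90:340,80:480,::-1],None,fx=2,fy=2))
X,Y,Z=np.moveaxis(P,-1,0)
def rect(n,m):
    q=P[m];print(n,m.sum(),cv2.minAreaRect((q[:,:2]*1000).astype(np.float32)),np.median(q[:,2]).round(4))
reg=(X>.46)&(X<.65)&(Y>.19)&(Y<.4)
rect("cover",reg&(Z>.008)&(Z<.016));rect("bar",reg&(Z>.04)&(Z<.06))
for t in("tin","meter"):
    for r in outline_of(t,"top"):
        if np.nanmedian(Y[r["mask"]])>.2: rect(t,r["mask"]&(Z>.03)&(Z<.07))
```

```text
cover 1655 ((568.6934814453125, 296.3190612792969), (143.70095825195312, 172.7008514404297), 82.8787841796875) 0.0119
bar 192 ((554.5159912109375, 296.8548889160156), (13.478408813476562, 102.24464416503906), 78.8291244506836) 0.052
tin 882 ((701.9902954101562, 273.4502868652344), (81.45520782470703, 83.77303314208984), 80.05963134765625) 0.0615
```

View pics/t5.png

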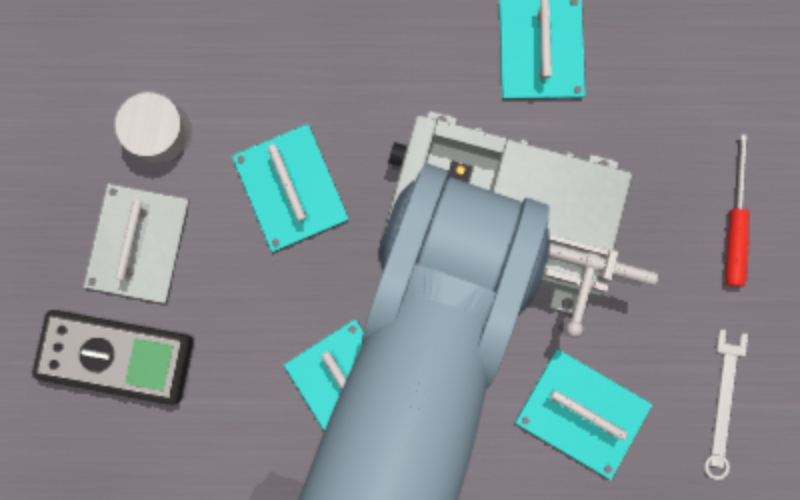

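The cover lies flat with its handle up at (135,243), midway between tin and meter with clear gaps, and plate and bar heights are as expected. The bolt is still drawn with its handle down.

```bash
python3 -c "
from workcell import bot
print(bot.close_job())"
```

```text
the job is handed in; nothing more can be done
None
```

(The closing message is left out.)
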